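# Cull the long tube and snap the cover on the tube carrier

### The job

One of the tubes in the tube carrier is of the long sort and the cover will not close over it: take it out and stand it in any empty hole of the white rack, leaving the short tubes where they are. Then put the see-through cover over the carrier and press it down until both end clips snap over its rim and it sits fully home, and finish while still holding it down with a moderate, steady push; do not let go. Leave the glove box, timer and marker alone.

Things in the scene. Friction and masses are not known exactly. Their poses are not given: they have to be found in the camera images.
- carrier: tube carrier, fixed: black well block 73 x 117 mm (x, y), top 50 mm above the bench, in a grey base 88 x 134 mm whose top is a flat ledge at 30 mm; with the clip at each y end 166 mm long. 3 (x) by 5 (y) square wells 15 mm wide, 22 mm pitch, floor 5 mm above the bench. Tubes stand at x = +-22 mm, y = -44, 0, 44 mm. Origin: centre of the underside, z up
- carrier_ledge (a point): centre of the carrier at ledge height, 30 mm above its origin: where the cover's origin is when home. Let down from above, the cover's rim meets the clips' sloped backs at about 45 mm above the bench, spreads them with a push that grows to about 8 to 16 N; near 36 mm they let it by and spring back over it: the resistance suddenly drops and turns to a slight pull, and the rim lands on the ledge at 30 mm
- clip_left (a joint): sprung clip at the carrier's +y end, standing up to 54 mm above the bench: hinge angle in rad, 0 at rest, about 0.13 when spread by the rim, then springs back to 0
- clip_right (a joint): the clip at the carrier's -y end, likewise
- cover: see-through cover for the carrier, loose, 0.12 to 0.2 kg, standing open side down. Outside 83 x 127 mm (x, y), inside 78 x 122 mm and 65 mm high, roof top 68 mm above the rim; at each y end a rim flange 3 mm thick out to y = +-70 mm. Origin: centre of the rim's plane, z up. Fits either way round, axes along the carrier's, 2.5 mm play all round
- cover_grip (a point): middle of the white grip rib on the cover's roof, 79 mm above the rim; the rib is 14 mm thick (cover's x), 64 mm long (y), and stands 22 mm above the roof, to 90 mm above the rim
- long_tube: the long tube: a capped sample tube, tube 13 mm across, cap 17 mm across and 24 mm tall, 107 mm high over all, 13 to 21 g. Origin: centre of its foot, z along the tube up. It stands loosely in one of the six used wells, its cap 25 mm above the others; the cover cannot close over it
- short_tube1: short tube, same tube and cap but 82 mm high over all, 13 g, standing in a well of the carrier; origin: centre of its foot, z up
- short_tube2: short tube, same tube and cap but 82 mm high over all, 13 g, standing in a well of the carrier; origin: centre of its foot, z up
- short_tube3: short tube, same tube and cap but 82 mm high over all, 13 g, standing in a well of the carrier; origin: centre of its foot, z up
- short_tube4: short tube, same tube and cap but 82 mm high over all, 13 g, standing in a well of the carrier; origin: centre of its foot, z up
- short_tube5: short tube, same tube and cap but 82 mm high over all, 13 g, standing in a well of the carrier; origin: centre of its foot, z up
- rack: white lattice rack, fixed on the bench, 92 x 136 mm (x, y), 66 mm high: 4 (x) by 6 (y) square holes 18 mm wide at 22 mm pitch, at x = -33, -11, 11, 33 mm and y = -55, -33, -11, 11, 33, 55 mm; floor 3 mm above the bench. Three long tubes are in it for good, at (33, 55), (-11, 55) and (33, 11) mm; all other holes are empty. Origin: centre of the underside, z up
- rack_hole (a point): top centre, 66 mm above the bench, of one of the rack's empty holes, at (-11, -33) mm from the rack's origin; any other empty hole does as well
- glove_box: bystander: cardboard box of gloves, 90 x 200 x 60 mm; origin: centre of the underside
- timer: bystander: round orange bench timer, 66 mm across, 19 mm high; origin: centre of the underside
- marker: bystander: marker pen, 130 mm long (y), 16 mm thick, lying; origin: centre of the underside
Not all that is in view belongs to the job. Leave any blue or green look-alike of the cover alone.

How it is judged (in metres and radians):
On the way, in this order (a step that is already met when the one before it is completed fails the run):
1. the long tube stands released in a hole of the white rack (z of long_tube in the frame of rack between -0.005 and 0.01 m and x of long_tube in the frame of rack between -0.046 and 0.046 m and y of long_tube in the frame of rack between -0.068 and 0.068 m and angle between long_tube's own z axis and vertical below 0.2 rad and linear speed of long_tube below 0.05 m/s and contact force between the fingers and long_tube below 0.05 N), for 0.2 s.
2. the cover is snapped home under both clips (z of cover in the frame of carrier between 0.026 and 0.0322 m and horizontal distance between cover and carrier below 0.006 m and angle between cover's own z axis and vertical below 0.03 rad and value of joint each of clip_left, clip_right below 0.04 rad), for 0.2 s.
At the end, for the whole second after the job is handed in: long tube upright (0.2 rad) on the floor of a rack hole, let go; short tubes in the carrier; cover level on the ledge (origin 26 to 32.2 mm over the carrier's, 6 mm of centre), both clips back (under 0.04 rad); fingers on the cover, which bears on the carrier with 5 to 45 N (all of step 1 and all of step 2 and z of each of short_tube1, short_tube2, short_tube3, short_tube4, short_tube5 in the frame of carrier below 0.012 m and horizontal distance between each of short_tube1, short_tube2, short_tube3, short_tube4, short_tube5 and carrier below 0.06 m and contact force between cover and carrier between 5 and 45 N and contact force between the fingers and cover above 3 N); the arm keeps its last pose, push and grip.
It fails at once if the glove box is pushed away (over 30 mm) (distance of glove_box from where it was at the start of the episode above 0.03 m).
It fails at once if the timer is pushed away (over 30 mm) (distance of timer from where it was at the start of the episode above 0.03 m).
It fails at once if the marker is pushed away (over 30 mm) (distance of marker from where it was at the start of the episode above 0.03 m).
It also fails if it takes over 67 s, if anything falls off the work surface, if the arm or the gripper's body presses on something with over 40 N, if the wrist force passes 120 N, or if a joint passes its speed limit or range.

### The arm

A 6-joint arm with a two-finger parallel gripper is mounted at the origin on the work surface. World frame = base frame: x ahead of the robot, y to its left, z up, the work surface at z = 0. Lengths are in m, angles in degrees, forces in N, time in s.
With the tool pointing down it reaches from about 0.25 to 0.725 m from the base axis. Payload 9.7 kg.
Tool frame: the origin (TCP) lies at the centre of the arm's flange, where the gripper is bolted on; the fingertips stand 173 mm ahead of it and the grasp point (between the pads) lies bot.grip_depth ahead of it (bot.grip_depth is the distance from the TCP to the grasp point, in m); z points along the fingers, y is the direction in which the jaws open and shut (so a half turn about z gives the same grasp; the last joint's range is limited). The gripper opens to 85 mm and grips with 20 to 120 N. Pads are 22 mm wide; open, the fingers measure 114 mm over their backs; the gripper's body (76 mm by 85 mm) begins 54 mm behind the grasp point. The pads swing forward as they close: fully open they stand 13 mm farther back than shut.
Start: joints at [65.947, 4.979, 10.078, 95.1, 0, 90], TCP at [0.224, 0.502, 0.405] pointing down, gripper open.
Joint ranges: [-179.16, 179.16], [-48.56, 103.87], [-65.8, 70.77], [-126.05, 130.52], [-82.76, 87.17], [-180, 180]. Speed limits (degrees/s): [127.2, 127.2, 147.25, 180, 180, 180].

### API

Orientations are given as [roll, pitch, yaw] about the fixed x, y, z axes, in that order (R = Rz(yaw) Ry(pitch) Rx(roll)).
In Python, from workcell import status, viewer, bot gives the robot as it stands. The module is installed in compiled form; this text tells all that it offers.
- The arm moves only by the tool move_arm, never from a script. Its argument "commands" is a list of rows, each an object with "claw": the gripper's target within -1 to 1 (fully open at 1, half-way at 0, shut at -1); "travel": the shift along the tool's x, y, z in cm, a list of three; "turn": the turn about the tool's z in degrees. A call has 1 to 5 rows; each row shifts and turns the commanded pose from where the row before left it, along the tool's axes as they then stand; what a row does not reach is not made up. A row lasts 1/12 s, in which the tool goes at most 41.7 mm and 7.16 degrees, less where a joint would pass 70% of its speed; a pose out of reach is approached as far as the arm can. A call is refused whole if a number of a shift passes 4.17 or a number of a turn 7.16, either way. A call with a gripper value outside its range is refused whole. The fingers move at their own pace and stop on an object; "squeeze" is the grip in N (left out, the last holds). Time passes only in rows, so rows that do not move let the fingers close. It gives the time, the measured TCP pose, the force and the opening at its end, in the units of the state.
- status.get_obs(): the state, without advancing time (a new reading comes with each control period).
- viewer.camera(name): name is "scene" or "top" or "wrist"; returns the picture (420x560x3 uint8, blue, green, red); there is no depth.
- viewer.camera_params(name): a dict with "camera_matrix" (3x3 intrinsics, pixels), "D" ([k1, k2, p1, p2, k3] as OpenCV has them; the pictures are not rectified), "xyz" and "rotation" of the camera in the world. Camera axes: x right, y up, looking along -z (the intrinsics and any distortion apply to the point x, -y, -z); pixel columns grow to the right and rows downward; lengths in m; the calibration is good to about 2 mm. A picture is of the moment at which its call begins: read the wrist's pose just before it. camera_params takes no time and is no camera call; for the wrist camera it gives the pose at the moment of the call.
- bot.job_done(): hands the job in, once; it reports no verdict.
The state is a dict: "time": time; "q": joint angles; "qd": joint speeds; "joint_efforts": joint torques, N m; "ee_pos": TCP position; "tcp_rot": TCP orientation; "wrist_force": force on the tool from outside, world axes, zero at the start; "torque": the same for the moment, N m; "opening": finger opening in m.
Only numpy, scipy, OpenCV 4.12 (cv2) and the standard library are available. Lean on these libraries where they do the work, as an engineer would, in place of code of your own. Each camera call takes 0.05 s, during which the arm holds its last target.

## Working session

There is one attempt and no reset: what is moved stays moved. The work goes in short steps, Python scripts to look and compute and a tool call to move; the robot and the scene stay as the last step left them, time stands still between calls to the robot, and variables do not carry over. Pictures are saved under pics/ and viewed, and the job is handed in when it is done.

Besides the shell and the picture viewer there is one more tool, called after "Call:" by a JSON object that holds its "method" and its "body", one argument or row to a line. move_arm: Moves the arm, as the interface text tells. Its arguments: {"type":"object","properties":{"commands":{"type":"array"},"squeeze":{"type":"number"}},"required":["commands"]}

```bash
mkdir -p pics; cat > h.py <<'E'
import numpy as np, cv2
from workcell import status, viewer, bot
def snap(name,fn):
    im=viewer.camera(name); cv2.imwrite('pics/'+fn,im); return im
def ray(p,uv):
    K=np.array(p['camera_matrix'],float); D=np.array(p['D'],float)
    n=cv2.undistortPoints(np.array(uv,float).reshape(-1,1,2),K,D).reshape(-1,2)
    d=np.c_[n[:,0],-n[:,1],-np.ones(len(n))]
    R=np.array(p['rotation'],float)
    return np.array(p['xyz'],float), d@R.T
def onplane(p,uv,z):
    o,d=ray(p,uv); t=(z-o[2])/d[:,2]; return o+d*t[:,None]
def proj(p,X):
    R=np.array(p['rotation'],float); c=(np.atleast_2d(X)-np.array(p['xyz']))@R
    c=c*np.array([1,-1,-1])
    return cv2.projectPoints(c,np.zeros(3),np.zeros(3),np.array(p['camera_matrix'],float),np.array(p['D'],float))[0].reshape(-1,2)
E
python3 - <<'E'
from h import *
print(status.get_obs(), bot.grip_depth)
for n in ['scene','top','wrist']:
    snap(n,n+'0.png'); print(n,viewer.camera_params(n))
E
```

```text
{'time': 0.0, 'q': array([6.59453734e+01, 5.01249126e+00, 1.00337401e+01, 9.51007430e+01,
       2.32500320e-04, 9.00025261e+01]), 'qd': array([-0.00342193, -0.02478663,  0.03838225,  0.0186758 ,  0.01195567,
        0.02093681]), 'joint_efforts': array([-1.74889351e-04, -5.20378518e+01,  4.64811337e+01,  1.60070794e-02,
       -8.70793792e-05,  2.01699044e-05]), 'ee_pos': array([0.22418355, 0.50223637, 0.40396317]), 'tcp_rot': array([-1.79920506e+02, -2.28995240e-04,  1.55942847e+02]), 'wrist_force': array([ 0.01803501, -0.19384195, -1.24056309]), 'torque': array([-0.02439803, -0.00727609,  0.01755275]), 'opening': 0.08577106822368472} 0.1547
scene {'camera_matrix': array([[508.21215671,   0.        , 282.15536849],
       [  0.        , 508.21215671, 204.75286031],
       [  0.        ,   0.        ,   1.        ]]), 'D': array([-0.00389895,  0.        ,  0.        ,  0.        ,  0.        ]), 'xyz': array([ 1.41430394, -0.46208618,  0.69224488]), 'rotation': array([57.41160387, -0.23623438, 60.52951028])}
top {'camera_matrix': array([[457.52426522,   0.        , 282.40190663],
       [  0.        , 457.52426522, 203.85249436],
       [  0.        ,   0.        ,   1.        ]]), 'D': array([-0.06475561,  0.        ,  0.        ,  0.        ,  0.        ]), 'xyz': array([0.33695862, 0.02252235, 1.36782654]), 'rotation': array([ 1.16476950e+01, -7.77473329e-02, -8.80125750e+01])}
wrist {'camera_matrix': array([[301.64598236,   0.        , 282.17796325],
       [  0.        , 301.64598236, 208.35230337],
       [  0.        ,   0.        ,   1.        ]]), 'D': array([-0.04150404,  0.        ,  0.        ,  0.        ,  0.        ]), 'xyz': array([0.14758853, 0.53665121, 0.37353618]), 'rotation': array([-1.90108755e+01,  1.10034143e-02,  6.59610845e+01])}
```

```bash
python3 - <<'E'
s=open('h.py').read()
s=s.replace("np.array(p['rotation'],float)","Rm(p['rotation'])")
s=s.replace("def snap","from scipy.spatial.transform import Rotation\ndef Rm(r): return Rotation.from_euler('xyz',r,degrees=True).as_matrix()\ndef snap",1)
open('h.py','w').write(s)
E
```

```text
(no output)
```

View pics/scene0.png

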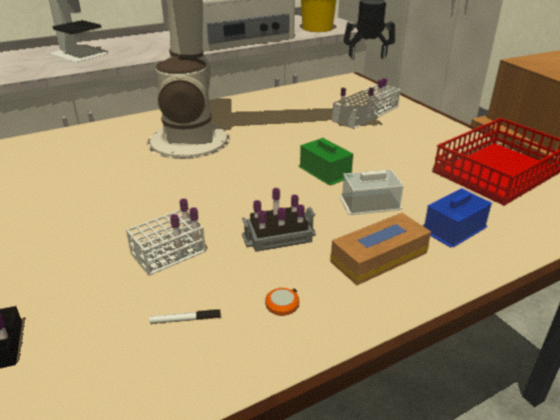

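View pics/top0.png

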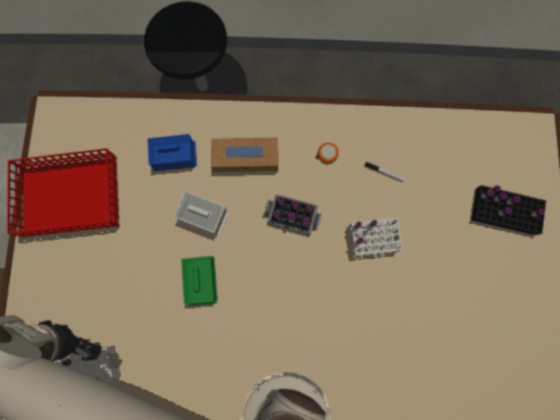

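View pics/wrist0.png

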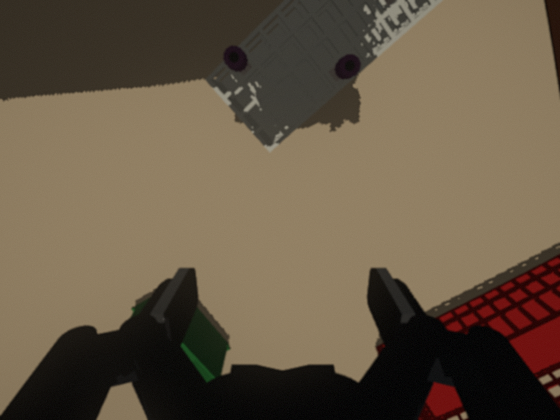

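```bash
python3 - <<'E'
from h import *
im=cv2.imread('pics/top0.png'); s=cv2.imread('pics/scene0.png')
a=cv2.resize(im[180:270,250:420],None,fx=4.5,fy=4.5,interpolation=cv2.INTER_CUBIC)
cv2.imwrite('pics/c1.png',a)
b=cv2.resize(s[150:280,110:420],None,fx=2.5,fy=2.5,interpolation=cv2.INTER_CUBIC)
c=cv2.resize(s[60:150,310:420],None,fx=2.7,fy=2.7,interpolation=cv2.INTER_CUBIC)
o=np.zeros((600,780,3),np.uint8); o[:b.shape[0],:b.shape[1]]=b; o[330:330+c.shape[0],:c.shape[1]]=c
cv2.imwrite('pics/c2.png',o)
p=viewer.camera_params('top')
print(onplane(p,[(277,198),(319,207),(311,233),(268,222),(294,213)],.05))
print('rack',onplane(p,[(351,223),(397,219),(402,252),(356,258)],.066))
print('cover rib',onplane(p,[(190,207),(208,215)],.09))
print('base',proj(p,[[0,0,0]]))
E
```

```text
[[ 0.62556442  0.04668612  0.05      ]
 [ 0.60283421 -0.0776415   0.05      ]
 [ 0.52502839 -0.05585435  0.05      ]
 [ 0.55301862  0.07027214  0.05      ]
 [ 0.58235833 -0.00474417  0.05      ]]
rack [[ 0.55575782 -0.16970823  0.066     ]
 [ 0.57202591 -0.30345158  0.066     ]
 [ 0.47670219 -0.31654125  0.066     ]
 [ 0.45540221 -0.18456228  0.066     ]]
cover rib [[0.58188118 0.29319575 0.09      ]
 [0.56055318 0.2401032  0.09      ]]
base [[285.58083543 418.95308322]]
```

View pics/c1.png

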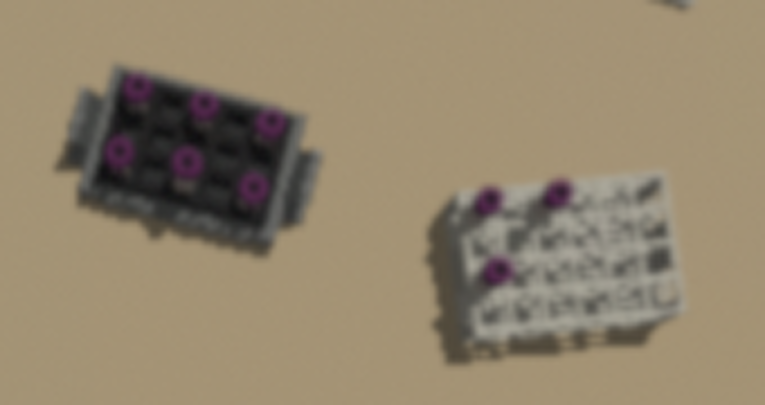

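View pics/c2.png

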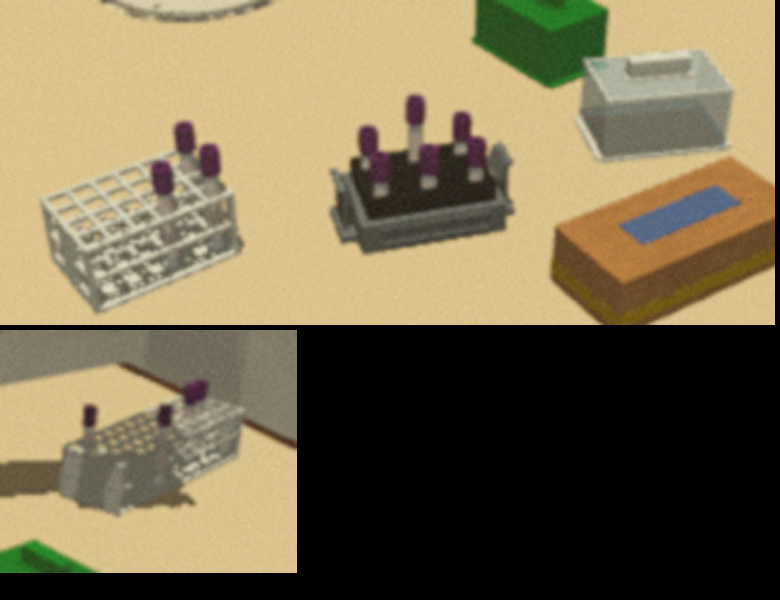

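```bash
cat > m.py <<'E'
from h import *
im=cv2.imread('pics/top0.png'); p=viewer.camera_params('top')
def blobs(im,roi,s=4):
    x0,y0,x1,y1=roi; c=cv2.resize(im[y0:y1,x0:x1],None,fx=s,fy=s,interpolation=cv2.INTER_CUBIC)
    f=c.astype(int); m=((np.minimum(f[...,0],f[...,2])-f[...,1])>18).astype(np.uint8)
    n,l,st,ce=cv2.connectedComponentsWithStats(m)
    return [((ce[i]+.5)/s-.5+[x0,y0],st[i][4]/s/s) for i in range(1,n) if st[i][4]>s*s*6]
for roi in [(260,185,330,240),(345,212,408,262)]:
    for c,a in blobs(im,roi):
        print(c.round(1),round(a),onplane(p,[c],.085)[0].round(4),onplane(p,[c],.11)[0].round(4))
E
python3 m.py; python3 - <<'E'
from h import *
im=cv2.imread('pics/top0.png'); 
cv2.imwrite('pics/c3.png',cv2.resize(im[180:250,160:240],None,fx=8,fy=8,interpolation=cv2.INTER_CUBIC))
E
```

```text
[280.1 199.2] 28 [0.6146 0.0369 0.085 ] [0.6092 0.0367 0.11  ]
[294.9 203.1] 28 [ 0.6047 -0.0056  0.085 ] [ 0.5995 -0.0051  0.11  ]
[309.6 207.1] 29 [ 0.5944 -0.0481  0.085 ] [ 0.5894 -0.0468  0.11  ]
[276.  213.3] 33 [0.5731 0.0471 0.085 ] [0.5685 0.0466 0.11  ]
[291.1 215.7] 35 [0.5678 0.0039 0.085 ] [0.5633 0.0043 0.11  ]
[305.9 221.3] 32 [ 0.5529 -0.0385  0.085 ] [ 0.5487 -0.0373  0.11  ]
[373.5 223. ] 16 [ 0.5547 -0.231   0.085 ] [ 0.5504 -0.2261  0.11  ]
[358.  224.6] 16 [ 0.5486 -0.187   0.085 ] [ 0.5445 -0.1829  0.11  ]
[360.2 239.9] 20 [ 0.5051 -0.1931  0.085 ] [ 0.5019 -0.1889  0.11  ]
```

View pics/c3.png

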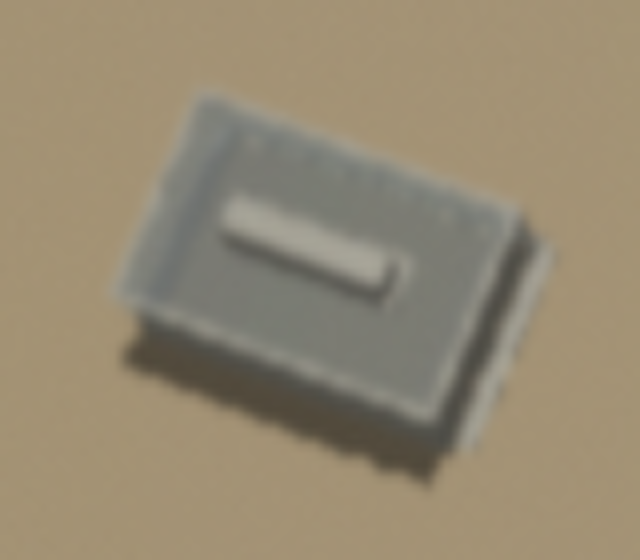

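Call:
{"method": "move_arm", "body": {
  "commands": [
    {"claw": 0,"travel": [0,0,0],"turn": 6.9},
    {"claw": 0,"travel": [0,0,0],"turn": 6.9},
    {"claw": 0,"travel": [0,0,0],"turn": 6.9},
    {"claw": 0,"travel": [0,0,0],"turn": 6.9},
    {"claw": 0,"travel": [0,0,0],"turn": 6.9}
  ],
  "squeeze": 30
}}

```text
time: 0.57
ee_pos: [0.2242, 0.5023, 0.4044]
tcp_rot: [-180.0, 0.0, 121.1]
wrist_force: [0.8, -0.6, -0.0]
opening: 0.0426
```

Call:
{"method": "move_arm", "body": {
  "commands": [
    {"claw": 0,"travel": [-4,0.2,0],"turn": 0},
    {"claw": 0,"travel": [-4,0.2,0],"turn": 0},
    {"claw": 0,"travel": [-4,0.2,0],"turn": 0},
    {"claw": 0,"travel": [-4,0.2,0],"turn": 0},
    {"claw": 0,"travel": [-4,0.2,0],"turn": 0}
  ]
}}

```text
time: 0.98
ee_pos: [0.3375, 0.3352, 0.4045]
tcp_rot: [-180.0, 0.0, 121.5]
wrist_force: [1.0, 0.8, 1.0]
opening: 0.0428
```

Call:
{"method": "move_arm", "body": {
  "commands": [
    {"claw": 0,"travel": [-4,0.2,0],"turn": 0},
    {"claw": 0,"travel": [-4,0.2,0],"turn": 0},
    {"claw": 0,"travel": [-4,0.2,0],"turn": 0},
    {"claw": 0,"travel": [-4,0.2,0],"turn": 0},
    {"claw": 0,"travel": [-4,0.2,0],"turn": 0}
  ]
}}

```text
time: 1.4
ee_pos: [0.4505, 0.1695, 0.4047]
tcp_rot: [180.0, -0.0, 121.4]
wrist_force: [1.0, 1.0, -0.9]
opening: 0.0429
```

Call:
{"method": "move_arm", "body": {
  "commands": [
    {"claw": 0,"travel": [-4,0.2,0],"turn": 0},
    {"claw": 0,"travel": [-4,0.2,0],"turn": 0},
    {"claw": 0,"travel": [-4,0.2,0],"turn": 0},
    {"claw": 0,"travel": [-4,0.2,0],"turn": 0},
    {"claw": 0,"travel": [-4,0,0],"turn": 0}
  ]
}}

```text
time: 1.82
ee_pos: [0.5619, 0.003, 0.4044]
tcp_rot: [-180.0, -0.0, 121.4]
wrist_force: [0.5, 0.3, -0.1]
opening: 0.0426
```

Call:
{"method": "move_arm", "body": {
  "commands": [
    {"claw": 0,"travel": [0,0,0],"turn": 0}
  ]
}}

```text
time: 1.9
ee_pos: [0.5635, 0.0, 0.403]
tcp_rot: [-179.9, 0.0, 121.2]
wrist_force: [0.8, -0.5, -0.3]
opening: 0.0425
```

```bash
cat > w.py <<'E'
import sys
from h import *
p=viewer.camera_params('wrist'); o=status.get_obs(); im=snap('wrist',sys.argv[1])
print(o['ee_pos'].round(4),o['tcp_rot'].round(2),o['time'])
import pickle; pickle.dump(p,open('wp.pkl','wb'))
E
python3 w.py w1.png
```

```text
[0.5635 0.     0.403 ] [-1.7990e+02  4.0000e-02  1.2118e+02] 1.9
```

View pics/w1.png

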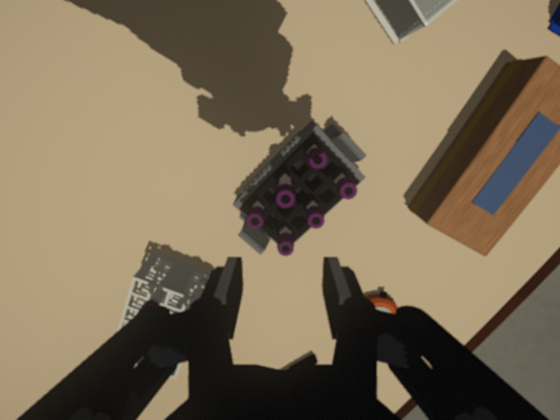

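```bash
python3 - <<'E'
from h import *; import pickle
p=pickle.load(open('wp.pkl','rb')); im=cv2.imread('pics/w1.png')
x0,y0,x1,y1=225,110,380,270
s=4;c=cv2.resize(im[y0:y1,x0:x1],None,fx=s,fy=s,interpolation=cv2.INTER_CUBIC)
f=c.astype(int); m=((np.minimum(f[...,0],f[...,2])-f[...,1])>25).astype(np.uint8)
n,l,st,ce=cv2.connectedComponentsWithStats(m)
P=[]
for i in range(1,n):
    if st[i][4]<300: continue
    # top ring: fit min enclosing of top
    u=(ce[i]+.5)/s-.5+[x0,y0]
    print(u.round(1),st[i][4],st[i][2:4]/s,[onplane(p,[u],z)[0].round(4)[:2] for z in (.083,.108)])
cv2.imwrite('pics/c4.png',c)
E
```

```text
[318.6 161.8] 1532 [17.   14.75] [array([0.577 , 0.0454]), array([0.5721, 0.0477])]
[347.4 190. ] 1407 [14.75 14.5 ] [array([0.6172, 0.0368]), array([0.6088, 0.0398])]
[285.2 198.5] 2431 [18. 17.] [array([ 0.5688, -0.0028]), array([0.5646, 0.0036])]
[315.1 219.5] 1289 [14.5 13.5] [array([ 0.6068, -0.0062]), array([5.993e-01, 5.000e-04])]
[254.8 220.6] 1258 [15.  13.5] [array([ 0.5544, -0.0395]), array([ 0.5514, -0.0298])]
[285.  246.7] 742 [13.   11.75] [array([ 0.5965, -0.0487]), array([ 0.5899, -0.0383])]
```

View pics/c4.png

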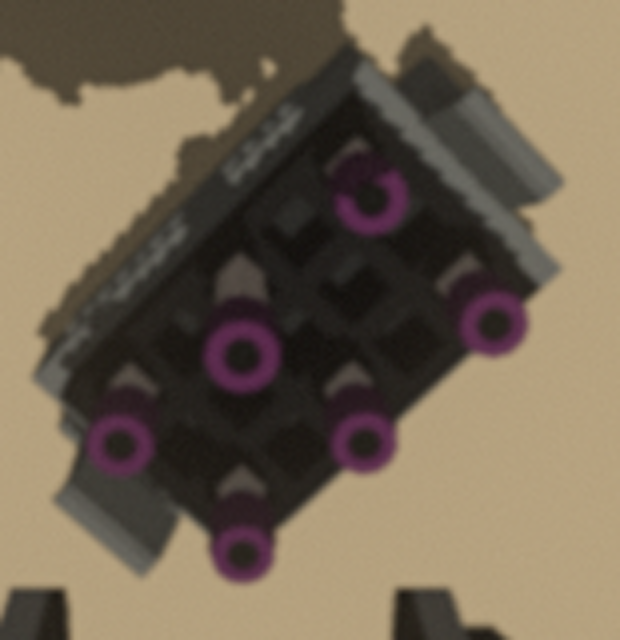

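```bash
python3 - <<'E'
from h import *; import pickle
p=pickle.load(open('wp.pkl','rb'))
c=np.array([(371,197),(493,323),(242,356),(364,442),(120,445),(242,554)],float)
u=(c+.5)/4-.5+[225,110]
P=onplane(p,u,.087)[:,:2]; L=onplane(p,u[2:3],.112)[0,:2]; print(P.round(4),L)
mod=np.array([(-22,44),(22,44),(22,0),(-22,-44),(22,-44)])/1000.
Q=P[[0,1,3,4,5]]; 
a=mod-mod.mean(0); b=Q-Q.mean(0)
th=np.arctan2((a[:,0]*b[:,1]-a[:,1]*b[:,0]).sum(),(a*b).sum())
R=np.array([[np.cos(th),-np.sin(th)],[np.sin(th),np.cos(th)]]); t=Q.mean(0)-R@mod.mean(0)
print(np.degrees(th),t,(mod@R.T+t-Q).round(4), R@[-.022,0]+t)
E
```

```text
[[ 0.5737  0.0475]
 [ 0.6164  0.0372]
 [ 0.5681 -0.002 ]
 [ 0.6065 -0.0054]
 [ 0.5539 -0.0382]
 [ 0.5964 -0.0484]] [0.56390147 0.00447794]
-13.170854333809345 [ 5.85097883e-01 -4.63665579e-04] [[-0.     -0.0001]
 [ 0.0001  0.0002]
 [ 0.0001 -0.    ]
 [-0.0003 -0.0001]
 [ 0.0001  0.0001]] [0.56367659 0.00454916]
```

Call:
{"method": "move_arm", "body": {
  "commands": [
    {"claw": 0,"travel": [0.37,0.26,3],"turn": 0},
    {"claw": 0,"travel": [0,0,3],"turn": 0},
    {"claw": 0,"travel": [0,0,2.5],"turn": 0},
    {"claw": 0,"travel": [0,0,0],"turn": 0},
    {"claw": 0,"travel": [0,0,0],"turn": 0}
  ]
}}

```text
time: 2.37
ee_pos: [0.5607, 0.0102, 0.3192]
tcp_rot: [-179.9, -0.1, 121.5]
wrist_force: [0.5, 0.6, 1.6]
opening: 0.0427
```

```bash
python3 w.py w2.png
```

```text
[0.5607 0.0102 0.3192] [-1.7988e+02 -7.0000e-02  1.2150e+02] 2.3667
```

View pics/w2.png

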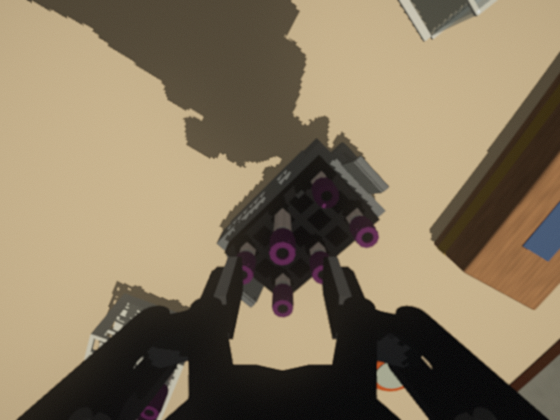

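Call:
{"method": "move_arm", "body": {
  "commands": [
    {"claw": 0,"travel": [-0.64,0,1],"turn": 0},
    {"claw": 0,"travel": [0,0,1],"turn": 0},
    {"claw": 0,"travel": [0,0,0],"turn": 0},
    {"claw": 0,"travel": [0,0,0],"turn": 0}
  ]
}}

```text
time: 2.75
ee_pos: [0.5647, 0.0039, 0.2993]
tcp_rot: [-180.0, -0.0, 121.4]
wrist_force: [0.1, -0.4, 0.3]
opening: 0.0425
```

```bash
python3 - <<'E'
from h import *; import pickle
p=pickle.load(open('wp.pkl','rb')); print(onplane(p,[(282.7,252.7)],.112))
E
python3 w.py w3.png
```

```text
[[0.56456698 0.00440034 0.112     ]]
[0.5647 0.0039 0.2993] [-1.7996e+02 -2.0000e-02  1.2143e+02] 2.75
```

View pics/w3.png

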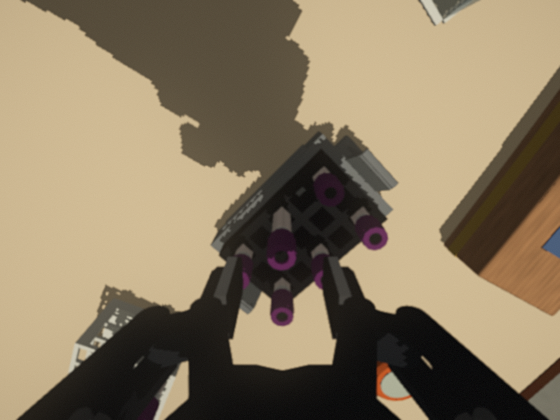

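Call:
{"method": "move_arm", "body": {
  "commands": [
    {"claw": 0,"travel": [0,0,2],"turn": 0},
    {"claw": 0,"travel": [0,0,1.9],"turn": 0},
    {"claw": 0,"travel": [0,0,0],"turn": 0},
    {"claw": -0.6,"travel": [0,0,0],"turn": 0},
    {"claw": -0.9,"travel": [0,0,0],"turn": 0}
  ],
  "squeeze": 25
}}

```text
time: 3.22
ee_pos: [0.5649, 0.0041, 0.262]
tcp_rot: [179.9, 0.0, 121.4]
wrist_force: [-0.2, 0.3, -0.1]
opening: 0.0194
```

Call:
{"method": "move_arm", "body": {
  "commands": [
    {"claw": -0.9,"travel": [0,0,0],"turn": 0},
    {"claw": -0.9,"travel": [0,0,0],"turn": 0},
    {"claw": -0.9,"travel": [0,0,-1],"turn": 0},
    {"claw": -0.9,"travel": [0,0,-2],"turn": 0},
    {"claw": -0.9,"travel": [0,0,-3],"turn": 0}
  ]
}}

```text
time: 3.63
ee_pos: [0.5642, 0.004, 0.3201]
tcp_rot: [-179.8, -0.1, 121.4]
wrist_force: [1.3, 0.5, -0.1]
opening: 0.016
```

```bash
python3 w.py w4.png
```

```text
[0.5642 0.004  0.3201] [-1.7983e+02 -1.0000e-01  1.2144e+02] 3.6333
```

View pics/w4.png

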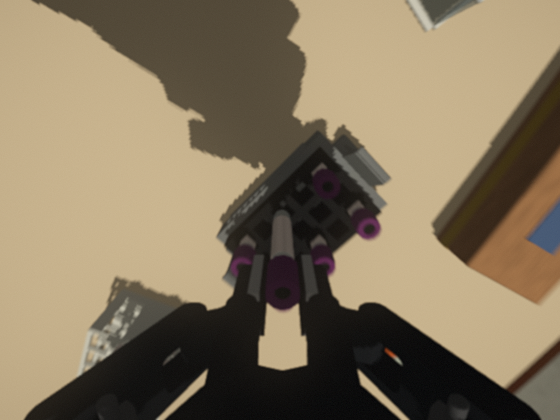

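Call:
{"method": "move_arm", "body": {
  "commands": [
    {"claw": -0.9,"travel": [0,0,-4],"turn": 0},
    {"claw": -0.9,"travel": [0,0,-4],"turn": 0},
    {"claw": -0.9,"travel": [-2.64,-2.38,-0.5],"turn": 0},
    {"claw": -0.9,"travel": [-2.64,-2.38,0],"turn": 0},
    {"claw": -0.9,"travel": [-2.64,-2.38,0],"turn": 0}
  ]
}}

```text
time: 4.1
ee_pos: [0.5448, -0.1015, 0.408]
tcp_rot: [179.9, 0.1, 121.5]
wrist_force: [1.2, 0.3, 0.1]
opening: 0.0162
```

Call:
{"method": "move_arm", "body": {
  "commands": [
    {"claw": -0.9,"travel": [-2.64,-2.38,0],"turn": 0},
    {"claw": -0.9,"travel": [-2.64,-2.38,0],"turn": 0},
    {"claw": -0.9,"travel": [-2.64,-2.38,0],"turn": 0},
    {"claw": -0.9,"travel": [-2.0,-1.6,0],"turn": 0},
    {"claw": -0.9,"travel": [0,0,0],"turn": 0}
  ]
}}

```text
time: 4.52
ee_pos: [0.5213, -0.2349, 0.4064]
tcp_rot: [-180.0, 0.1, 121.2]
wrist_force: [0.1, 0.3, -0.2]
opening: 0.0161
```

Call:
{"method": "move_arm", "body": {
  "commands": [
    {"claw": -0.9,"travel": [0,0,0],"turn": 0},
    {"claw": -0.9,"travel": [0,0,0],"turn": 0}
  ]
}}

```text
time: 4.68
ee_pos: [0.5222, -0.2308, 0.4064]
tcp_rot: [180.0, 0.0, 121.4]
wrist_force: [0.3, 0.4, 0.9]
opening: 0.0159
```

```bash
python3 w.py w5.png
```

```text
[ 0.5222 -0.2308  0.4064] [1.7997e+02 2.0000e-02 1.2142e+02] 4.6833
```

View pics/w5.png

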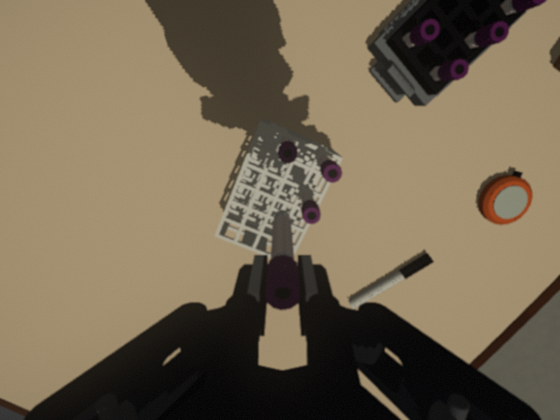

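```bash
python3 - <<'E'
from h import *; import pickle
p=pickle.load(open('wp.pkl','rb'));im=cv2.imread('pics/w5.png')
c=cv2.resize(im[110:270,205:355],None,fx=4,fy=4,interpolation=cv2.INTER_CUBIC)
# predicted grid overlay from guess
th=np.radians(7.8);R=np.array([[np.cos(th),-np.sin(th)],[np.sin(th),np.cos(th)]])
for c0,col in [((.519,-.2415),(0,0,255))]:
  for x in (-33,-11,11,33):
    for y in (-55,-33,-11,11,33,55):
      u=proj(p,[*(R@np.array([x,y])/1000+c0),.066])[0]
      cv2.circle(c,tuple(int(v) for v in ((u+.5-[205,110])*4)),3,col,-1)
cv2.imwrite('pics/c5.png',c)
E
```

```text
(no output)
```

View pics/c5.png

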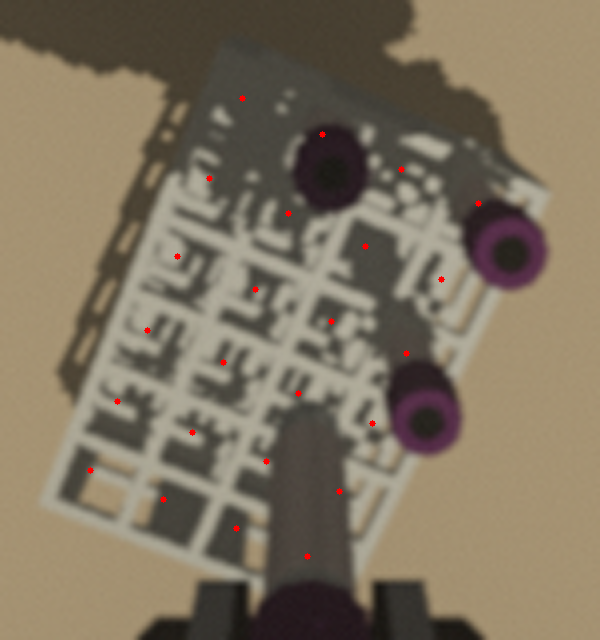

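```bash
python3 - <<'E'
from h import *; import pickle
p=pickle.load(open('wp.pkl','rb'));im=cv2.imread('pics/w5.png')
f=lambda c:(np.array(c,float)+.5)/4-.5+[205,110]
C=onplane(p,f([(43,503),(548,190),(225,40)]),.066)[:,:2]; T=onplane(p,f([(512,252),(428,420),(333,172)]),.110)[:,:2]
print(C,T, np.linalg.norm(C[1]-C[2]),np.linalg.norm(C[0]-C[2]),(C[0]+C[1])/2)
d=T[0]-T[1];print(np.linalg.norm(d),np.linalg.norm(T[0]-T[2]))
v=C[2]-C[0]; print('yaw',np.degrees(np.arctan2(-v[0],v[1])), np.degrees(np.arctan2(-d[0],d[1])))
th=np.arctan2(-v[0],v[1]);R=np.array([[np.cos(th),-np.sin(th)],[np.sin(th),np.cos(th)]])
for t,m in zip(T,[(33,55),(33,11),(-11,55)]): print(t-R@np.array(m)/1000)
c0=(C[0]+C[1])/2
c=cv2.resize(im[110:270,205:355],None,fx=4,fy=4,interpolation=cv2.INTER_CUBIC)
for x in (-33,-11,11,33):
    for y in (-55,-33,-11,11,33,55):
      for a,b in [(-9,-9),(-9,9),(9,9),(9,-9)]:
        u=proj(p,[*(R@np.array([x+a,y+b])/1000+c0),.066])[0]
        cv2.circle(c,tuple(int(v) for v in ((u+.5-[205,110])*4)),2,(0,0,255),-1)
cv2.imwrite('pics/c6.png',c)
for h in [(-33,-33),(-33,-55),(-11,-55),(-11,-33),(-33,-11)]: print(h,R@np.array(h)/1000+c0)
E
```

```text
[[ 0.48731826 -0.31621517]
 [ 0.55772946 -0.17029698]
 [ 0.46818116 -0.1815113 ]] [[ 0.54757913 -0.18435769]
 [ 0.55348627 -0.22775949]
 [ 0.50393764 -0.19013976]] 0.0902477602597767 0.13605645856875745 [ 0.52252386 -0.24325608]
0.04380195450921763 0.044022857230824275
yaw 8.085783564299058 7.7505425106326955
[ 0.52264325 -0.24345254]
[ 0.52236155 -0.24329177]
[ 0.52256434 -0.24304577]
(-33, -33) [ 0.49449356 -0.28056964]
(-33, -55) [ 0.49758798 -0.30235093]
(-11, -55) [ 0.51936927 -0.29925651]
(-11, -33) [ 0.51627485 -0.27747522]
(-33, -11) [ 0.49139914 -0.25878835]
```

View pics/c6.png

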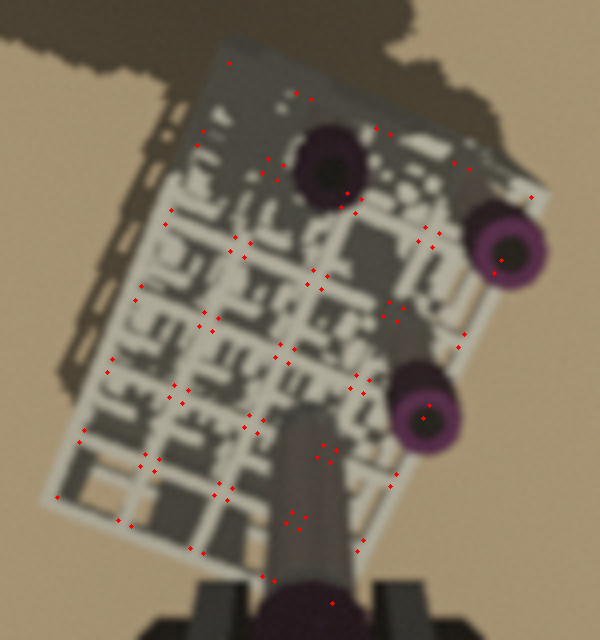

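Call:
{"method": "move_arm", "body": {
  "commands": [
    {"claw": -0.9,"travel": [-1.9,-1.48,0],"turn": 0},
    {"claw": -0.9,"travel": [-1.9,-1.48,2],"turn": 0},
    {"claw": -0.9,"travel": [0,0,2],"turn": 0},
    {"claw": -0.9,"travel": [0,0,0],"turn": 0},
    {"claw": -0.9,"travel": [0,0,0],"turn": 0}
  ]
}}

```text
time: 5.15
ee_pos: [0.5169, -0.2778, 0.3654]
tcp_rot: [-180.0, -0.1, 121.5]
wrist_force: [-0.4, 0.1, 0.7]
opening: 0.0157
```

```bash
python3 w.py w6.png;  python3 - <<'E'
from h import *; import pickle
p=pickle.load(open('wp.pkl','rb'));im=cv2.imread('pics/w6.png')
for z in (.066,.113): print(proj(p,[.5163,-.2775,z]))
cv2.imwrite('pics/c7.png',cv2.resize(im[130:330,180:380],None,fx=3,fy=3,interpolation=cv2.INTER_CUBIC))
E
```

```text
[ 0.5169 -0.2778  0.3654] [-1.7996e+02 -1.0000e-01  1.2151e+02] 5.15
[[281.536879   199.80784838]]
[[281.43008081 217.559359  ]]
```

View pics/c7.png

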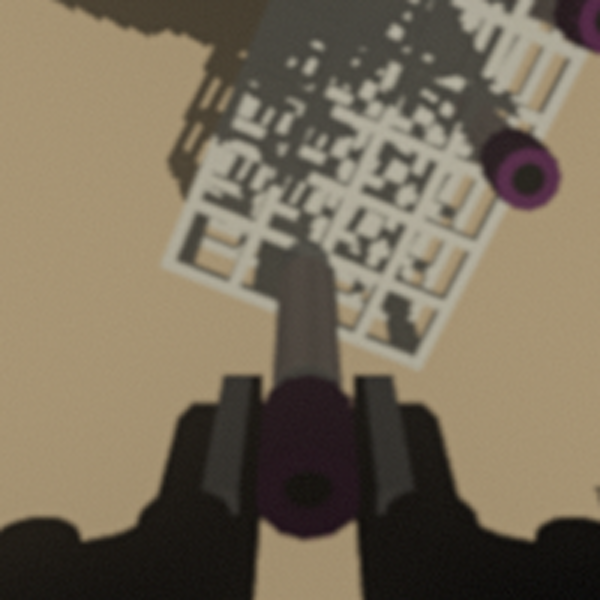

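Call:
{"method": "move_arm", "body": {
  "commands": [
    {"claw": -0.9,"travel": [0,-0.1,2],"turn": 0},
    {"claw": -0.9,"travel": [0,0,2],"turn": 0},
    {"claw": -0.9,"travel": [0,0,2],"turn": 0},
    {"claw": -0.9,"travel": [0,0,0],"turn": 0},
    {"claw": -0.9,"travel": [0,0,0],"turn": 0}
  ]
}}

```text
time: 5.62
ee_pos: [0.5163, -0.2786, 0.3067]
tcp_rot: [180.0, -0.0, 121.5]
wrist_force: [-0.9, -0.6, -0.5]
opening: 0.0158
```

```bash
python3 w.py w7.png;  python3 - <<'E'
from h import *; import pickle
im=cv2.imread('pics/w7.png')
cv2.imwrite('pics/c8.png',cv2.resize(im[150:350,180:380],None,fx=3,fy=3,interpolation=cv2.INTER_CUBIC))
E
```

```text
[ 0.5163 -0.2786  0.3067] [180.    -0.   121.52] 5.6167
```

View pics/c8.png

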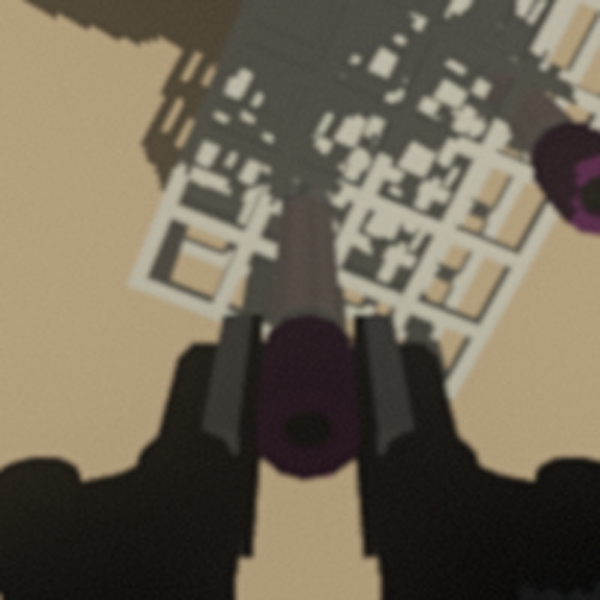

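Call:
{"method": "move_arm", "body": {
  "commands": [
    {"claw": -0.9,"travel": [0,0,1.5],"turn": 0},
    {"claw": -0.9,"travel": [0,0,1.5],"turn": 0},
    {"claw": -0.9,"travel": [0,0,1.2],"turn": 0},
    {"claw": -0.9,"travel": [0,0,0],"turn": 0},
    {"claw": -0.9,"travel": [0,0,0],"turn": 0}
  ]
}}

```text
time: 6.08
ee_pos: [0.5162, -0.2793, 0.2644]
tcp_rot: [180.0, 0.0, 121.5]
wrist_force: [-0.4, -0.2, -0.2]
opening: 0.0159
```

Call:
{"method": "move_arm", "body": {
  "commands": [
    {"claw": -0.9,"travel": [0,0,0.3],"turn": 0},
    {"claw": -0.9,"travel": [0,0,0],"turn": 0},
    {"claw": -0.45,"travel": [0,0,0],"turn": 0},
    {"claw": -0.1,"travel": [0,0,0],"turn": 0},
    {"claw": -0.1,"travel": [0,0,0],"turn": 0}
  ]
}}

```text
time: 6.5
ee_pos: [0.5161, -0.2795, 0.2611]
tcp_rot: [180.0, 0.0, 121.4]
wrist_force: [-0.9, 0.3, -0.2]
opening: 0.0385
```

Call:
{"method": "move_arm", "body": {
  "commands": [
    {"claw": -0.1,"travel": [0,0,0],"turn": 0},
    {"claw": -0.1,"travel": [0,0,-2],"turn": 0},
    {"claw": -0.1,"travel": [0,0,-4],"turn": 0},
    {"claw": -0.1,"travel": [0,0,-4],"turn": 0},
    {"claw": -0.1,"travel": [0,0,-4],"turn": 0}
  ]
}}

```text
time: 6.92
ee_pos: [0.5156, -0.2792, 0.4022]
tcp_rot: [-180.0, -0.0, 121.4]
wrist_force: [1.6, -1.2, 0.8]
opening: 0.0385
```

```bash
python3 w.py w8.png
```

```text
[ 0.5156 -0.2792  0.4022] [-1.7998e+02 -3.0000e-02  1.2144e+02] 6.9167
```

View pics/w8.png

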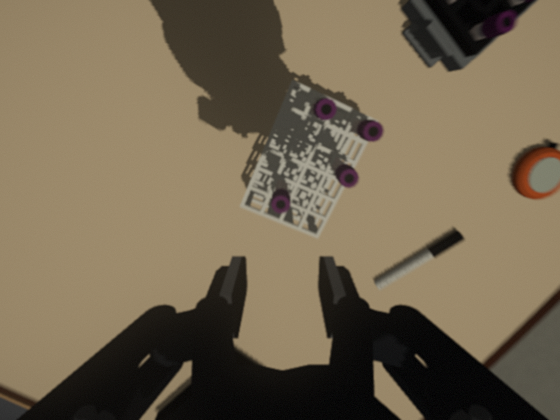

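Call:
{"method": "move_arm", "body": {
  "commands": [
    {"claw": 0.3,"travel": [3.1,2.35,0],"turn": 0},
    {"claw": 0.3,"travel": [3.1,2.35,0],"turn": 0},
    {"claw": 0.3,"travel": [3.1,2.35,0],"turn": 0},
    {"claw": 0.3,"travel": [3.1,2.35,0],"turn": 0},
    {"claw": 0.3,"travel": [3.1,2.35,0],"turn": 0}
  ]
}}

```text
time: 7.38
ee_pos: [0.5352, -0.0842, 0.4009]
tcp_rot: [180.0, 0.0, 121.4]
wrist_force: [1.3, -0.6, -0.6]
opening: 0.0552
```

Call:
{"method": "move_arm", "body": {
  "commands": [
    {"claw": 0.3,"travel": [3.1,2.35,0],"turn": 0},
    {"claw": 0.3,"travel": [3.1,2.35,0],"turn": 0},
    {"claw": 0.3,"travel": [3.1,2.35,0],"turn": 0},
    {"claw": 0.3,"travel": [3.1,2.35,0],"turn": 0},
    {"claw": 0.3,"travel": [3.1,2.35,0],"turn": 0}
  ]
}}

```text
time: 7.8
ee_pos: [0.5545, 0.1096, 0.4009]
tcp_rot: [180.0, 0.0, 121.4]
wrist_force: [0.3, -0.6, -0.8]
opening: 0.0556
```

Call:
{"method": "move_arm", "body": {
  "commands": [
    {"claw": 0.3,"travel": [3.1,2.35,0],"turn": 0},
    {"claw": 0.3,"travel": [3.1,2.35,0],"turn": 0},
    {"claw": 0.3,"travel": [3.1,2.35,0],"turn": 0},
    {"claw": 0.3,"travel": [3.1,2.35,0],"turn": 0},
    {"claw": 0.3,"travel": [0,0,0],"turn": 6.8}
  ]
}}

```text
time: 8.22
ee_pos: [0.5701, 0.2683, 0.3992]
tcp_rot: [-180.0, -0.1, 115.0]
wrist_force: [1.3, 0.3, -0.4]
opening: 0.0555
```

Call:
{"method": "move_arm", "body": {
  "commands": [
    {"claw": 0.3,"travel": [0,0,0],"turn": 6.8},
    {"claw": 0.3,"travel": [0,0,0],"turn": 6.8},
    {"claw": 0.3,"travel": [0,0,0],"turn": 6.8},
    {"claw": 0.3,"travel": [0,0,0],"turn": 6.8},
    {"claw": 0.3,"travel": [0,0,0],"turn": 6.8}
  ]
}}

```text
time: 8.63
ee_pos: [0.5703, 0.2626, 0.4006]
tcp_rot: [-180.0, 0.0, 80.3]
wrist_force: [0.4, 0.1, 0.2]
opening: 0.0557
```

Call:
{"method": "move_arm", "body": {
  "commands": [
    {"claw": 0.3,"travel": [0,0,0],"turn": 6.0},
    {"claw": 0.3,"travel": [0,0,0],"turn": 6.0},
    {"claw": 0.3,"travel": [0,0,0],"turn": 0},
    {"claw": 0.3,"travel": [0,0,0],"turn": 0}
  ]
}}

```text
time: 8.97
ee_pos: [0.5703, 0.2625, 0.4007]
tcp_rot: [-180.0, 0.0, 68.8]
wrist_force: [0.0, -0.2, -0.3]
opening: 0.0554
```

```bash
python3 w.py w9.png
```

```text
[0.5703 0.2625 0.4007] [-180.      0.     68.83] 8.9667
```

View pics/w9.png

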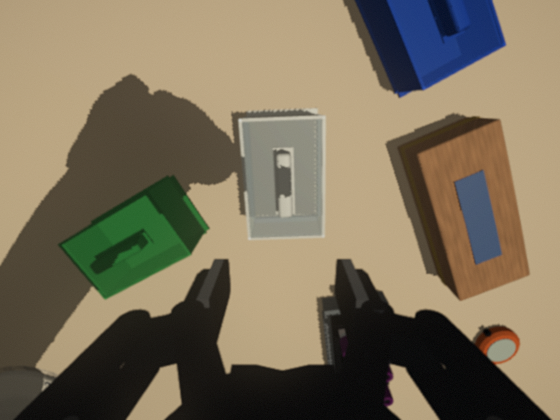

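```bash
python3 - <<'E'
from h import *
im=cv2.imread('pics/w9.png')
cv2.imwrite('pics/c9.png',cv2.resize(im[100:250,225:340],None,fx=4,fy=4,interpolation=cv2.INTER_CUBIC))
E
```

```text
(no output)
```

View pics/c9.png

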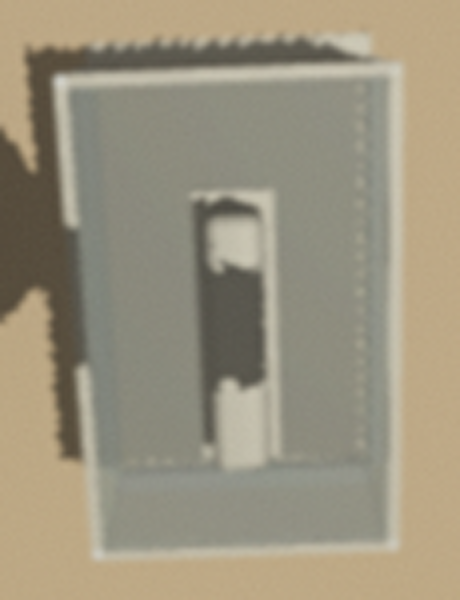

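```bash
python3 - <<'E'
from h import *; import pickle
p=pickle.load(open('wp.pkl','rb'))
f=lambda c:(np.array(c,float)+.5)/4-.5+[225,100]
C=onplane(p,f([(55,75),(402,64),(398,550),(97,558)]),.068)[:,:2]
print(C.round(4)); n=np.linalg.norm
print([n(C[i]-C[(i+1)%4]).round(4) for i in range(4)],C.mean(0))
for v in (C[0]-C[3],C[1]-C[2]): print('yaw',np.degrees(np.arctan2(-v[0],v[1])))
for v in (C[1]-C[0],C[2]-C[3]): print('yaw',np.degrees(np.arctan2(v[1],v[0])))
Rb=onplane(p,f([(210,213),(262,213),(268,467),(221,469)]),.09)[:,:2]
print(Rb.round(4),[n(Rb[i]-Rb[(i+1)%4]).round(4) for i in range(4)],Rb.mean(0))
for v in (Rb[0]-Rb[3],Rb[1]-Rb[2]): print('yaw',np.degrees(np.arctan2(-v[0],v[1])))
E
```

```text
[[0.5571 0.3451]
 [0.636  0.3173]
 [0.5942 0.1966]
 [0.5164 0.2242]]
[np.float64(0.0836), np.float64(0.1277), np.float64(0.0826), np.float64(0.1276)] [0.57592182 0.27077227]
yaw -18.60594541314968
yaw -19.06472411659855
yaw -19.406145156385136
yaw -19.510422840592412
[[0.5813 0.3036]
 [0.5925 0.2992]
 [0.5718 0.2401]
 [0.5608 0.2438]] [np.float64(0.012), np.float64(0.0627), np.float64(0.0117), np.float64(0.0632)] [0.57659801 0.27167084]
yaw -18.98834751375224
yaw -19.315129564025707
```

Call:
{"method": "move_arm", "body": {
  "commands": [
    {"claw": 0.0,"travel": [0,0,1],"turn": -2.1},
    {"claw": 0.0,"travel": [1.0,0.27,3],"turn": 0},
    {"claw": 0.0,"travel": [0,0,3],"turn": 0},
    {"claw": 0.0,"travel": [0,0,2],"turn": 0},
    {"claw": 0.0,"travel": [0,0,0],"turn": 0}
  ]
}}

```text
time: 9.43
ee_pos: [0.5754, 0.2708, 0.3056]
tcp_rot: [-179.7, 0.3, 70.9]
wrist_force: [0.3, 0.2, -1.1]
opening: 0.0426
```

Call:
{"method": "move_arm", "body": {
  "commands": [
    {"claw": 0,"travel": [0,0,0],"turn": 0}
  ]
}}

```text
time: 9.52
ee_pos: [0.5759, 0.2709, 0.3102]
tcp_rot: [-179.9, 0.1, 70.9]
wrist_force: [-0.6, 0.4, 0.9]
opening: 0.0424
```

```bash
python3 w.py w10.png
```

```text
[0.5759 0.2709 0.3102] [-1.7992e+02  8.0000e-02  7.0850e+01] 9.5167
```

View pics/w10.png

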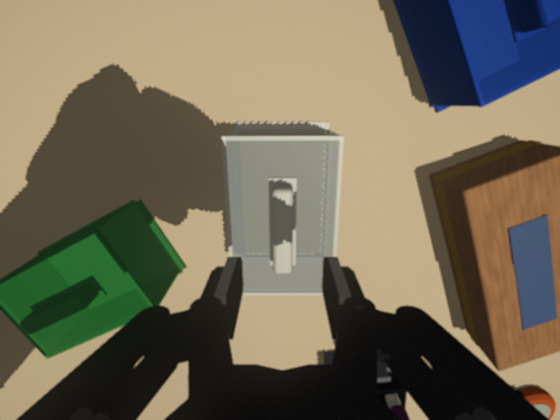

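Call:
{"method": "move_arm", "body": {
  "commands": [
    {"claw": 0,"travel": [0,0,3],"turn": 0},
    {"claw": 0,"travel": [0,0,2],"turn": 0},
    {"claw": 0,"travel": [0,0,1],"turn": 0},
    {"claw": 0,"travel": [0,0,0],"turn": 0},
    {"claw": 0,"travel": [0,0,0],"turn": 0}
  ]
}}

```text
time: 9.98
ee_pos: [0.5764, 0.2711, 0.2522]
tcp_rot: [179.9, -0.1, 70.8]
wrist_force: [-0.2, -0.3, 1.2]
opening: 0.0425
```

Call:
{"method": "move_arm", "body": {
  "commands": [
    {"claw": 0,"travel": [0,0,0.5],"turn": 0},
    {"claw": -0.5,"travel": [0,0,0],"turn": 0},
    {"claw": -1,"travel": [0,0,0],"turn": 0},
    {"claw": -1,"travel": [0,0,0],"turn": 0},
    {"claw": -1,"travel": [0,0,0],"turn": 0}
  ],
  "squeeze": 90
}}

```text
time: 10.4
ee_pos: [0.5762, 0.2711, 0.2465]
tcp_rot: [180.0, -0.0, 70.8]
wrist_force: [-2.1, 0.3, 4.1]
opening: 0.0119
```

Call:
{"method": "move_arm", "body": {
  "commands": [
    {"claw": -1,"travel": [0,0,0],"turn": 0},
    {"claw": -1,"travel": [0,0,0],"turn": 0},
    {"claw": -1,"travel": [0,0,0],"turn": 0}
  ]
}}

```text
time: 10.65
ee_pos: [0.5762, 0.2712, 0.2465]
tcp_rot: [180.0, -0.0, 70.8]
wrist_force: [-2.3, -0.2, 6.0]
opening: 0.0119
```

Call:
{"method": "move_arm", "body": {
  "commands": [
    {"claw": -1,"travel": [0,0,-0.7],"turn": 0},
    {"claw": -1,"travel": [0,0,-1.5],"turn": 0},
    {"claw": -1,"travel": [0,0,-3],"turn": 0},
    {"claw": -1,"travel": [0,0,0],"turn": 0},
    {"claw": -1,"travel": [0,0,0],"turn": 0}
  ]
}}

```text
time: 11.07
ee_pos: [0.5765, 0.2712, 0.2995]
tcp_rot: [179.9, -0.1, 70.7]
wrist_force: [0.4, 0.6, -2.7]
opening: 0.0121
```

```bash
python3 w.py w11.png; python3 -c "
from h import *; snap('scene','scene1.png')"
```

```text
[0.5765 0.2712 0.2995] [ 1.7988e+02 -1.2000e-01  7.0750e+01] 11.0667
```

View pics/w11.png

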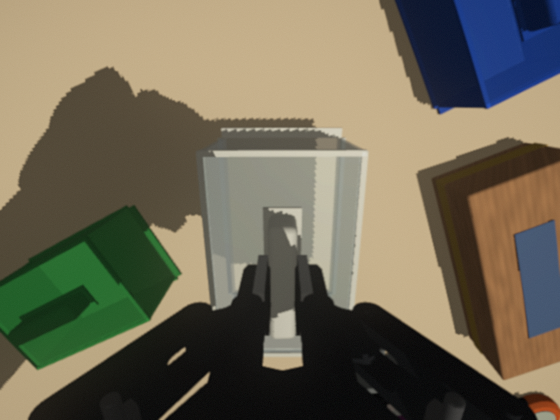

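View pics/scene1.png

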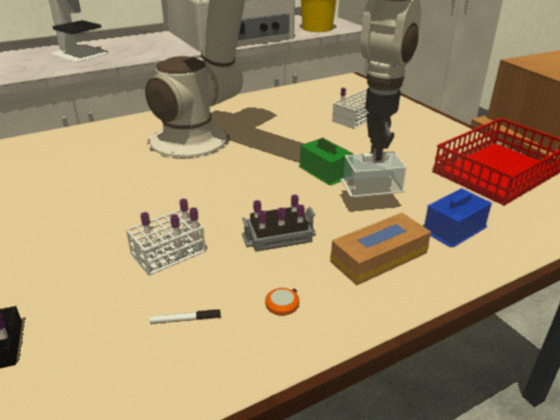

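```bash
python3 - <<'E'
from h import *; import pickle
p=pickle.load(open('wp.pkl','rb'));im=cv2.imread('pics/w11.png')
cv2.imwrite('pics/c11.png',cv2.resize(im[110:370,180:390],None,fx=2.8,fy=2.3,interpolation=cv2.INTER_CUBIC))
C=onplane(p,[(197.5,152),(367.5,152.5)],.121)[:,:2];print(C,np.linalg.norm(C[0]-C[1]))
m=C.mean(0)-[.5765,.2712]; ps=np.radians(70.8); print(m@[np.cos(ps),np.sin(ps)],m@[np.sin(ps),-np.cos(ps)])
print(np.degrees(np.arctan2((C[1]-C[0])[1],(C[1]-C[0])[0])))
E
```

```text
[[0.55853101 0.34406014]
 [0.6370892  0.31634651]] 0.08330326736428255
0.06272952531403037 0.0007205343730593092
-19.43173842759165
```

View pics/c11.png

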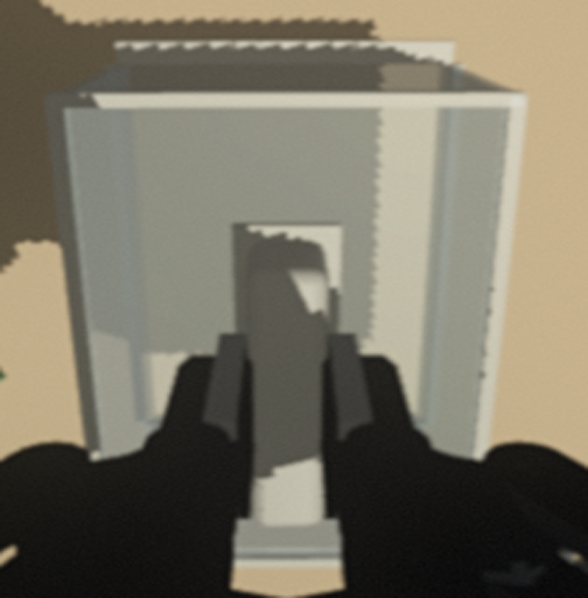

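Call:
{"method": "move_arm", "body": {
  "commands": [
    {"claw": -1,"travel": [0,0,-3],"turn": -3},
    {"claw": -1,"travel": [0,0,-4],"turn": -3.05},
    {"claw": -1,"travel": [-1,0.2,-3],"turn": 0},
    {"claw": -1,"travel": [-2.5,0.4,0],"turn": 0},
    {"claw": -1,"travel": [-3.6,0.59,0],"turn": 0}
  ]
}}

```text
time: 11.58
ee_pos: [0.5716, 0.2003, 0.3982]
tcp_rot: [179.9, -0.1, 77.0]
wrist_force: [0.7, -1.0, -2.1]
opening: 0.0117
```

Call:
{"method": "move_arm", "body": {
  "commands": [
    {"claw": -1,"travel": [-3.6,0.59,0],"turn": 0},
    {"claw": -1,"travel": [-3.6,0.59,0],"turn": 0},
    {"claw": -1,"travel": [-3.6,0.59,0],"turn": 0},
    {"claw": -1,"travel": [-3.6,0.59,0],"turn": 0},
    {"claw": -1,"travel": [-3.6,0.59,0],"turn": 0}
  ]
}}

```text
time: 12.0
ee_pos: [0.5586, 0.0156, 0.3963]
tcp_rot: [-179.9, 0.0, 76.8]
wrist_force: [0.3, -0.6, -1.1]
opening: 0.0117
```

Call:
{"method": "move_arm", "body": {
  "commands": [
    {"claw": -1,"travel": [-3.6,0.59,0],"turn": 0},
    {"claw": -1,"travel": [-3.6,0.59,0],"turn": 0},
    {"claw": -1,"travel": [-3.6,0.59,0],"turn": 0},
    {"claw": -1,"travel": [-3.6,0.59,0],"turn": 0},
    {"claw": -1,"travel": [-2,0.3,0],"turn": 0}
  ]
}}

```text
time: 12.42
ee_pos: [0.5469, -0.1517, 0.3962]
tcp_rot: [-179.9, 0.0, 76.7]
wrist_force: [0.7, 0.2, -2.4]
opening: 0.0121
```

Call:
{"method": "move_arm", "body": {
  "commands": [
    {"claw": -1,"travel": [0,0,0],"turn": 0},
    {"claw": -1,"travel": [0,0,0],"turn": 0},
    {"claw": -1,"travel": [0,0,0],"turn": 0}
  ]
}}

```text
time: 12.67
ee_pos: [0.5475, -0.1483, 0.3967]
tcp_rot: [-179.9, -0.0, 76.8]
wrist_force: [-0.2, 0.1, -2.3]
opening: 0.0119
```

```bash
python3 w.py w12.png
```

```text
[ 0.5475 -0.1483  0.3967] [-1.7991e+02 -2.0000e-02  7.6790e+01] 12.6667
```

View pics/w12.png

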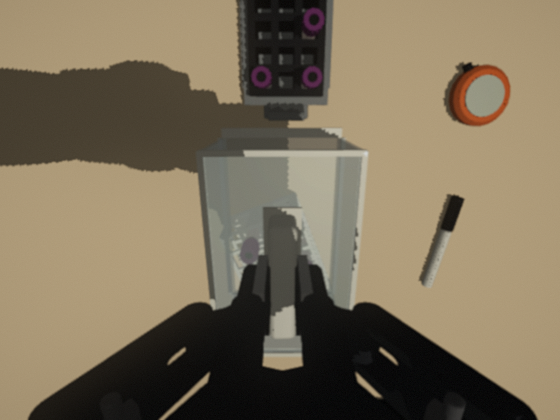

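```bash
python3 - <<'E'
from h import *; import pickle
im=cv2.imread('pics/w12.png')
cv2.imwrite('pics/c12.png',cv2.resize(im[0:110,230:340],None,fx=5,fy=5,interpolation=cv2.INTER_CUBIC))
E
```

```text
(no output)
```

View pics/c12.png

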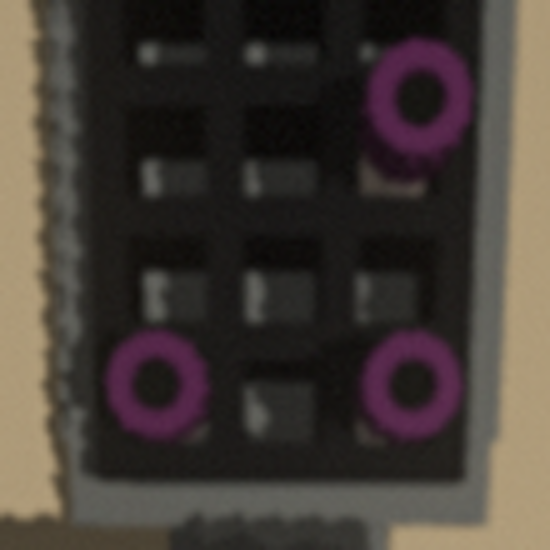

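```bash
python3 - <<'E'
from h import *; import pickle
p=pickle.load(open('wp.pkl','rb'))
f=lambda c:(np.array(c,float)+.5)/5-.5+[230,0]
Q=onplane(p,f([(420,96),(157,385),(411,385)]),.087)[:,:2]
mod=np.array([(22,0),(-22,-44),(22,-44)])/1000.
B=onplane(p,f([(87,482),(463,482)]),.05)[:,:2]; print('block',np.linalg.norm(B[0]-B[1]))
a=mod-mod.mean(0); b=Q-Q.mean(0)
th=np.arctan2((a[:,0]*b[:,1]-a[:,1]*b[:,0]).sum(),(a*b).sum())
R=np.array([[np.cos(th),-np.sin(th)],[np.sin(th),np.cos(th)]]); t=Q.mean(0)-R@mod.mean(0)
print(np.degrees(th),t,(mod@R.T+t-Q).round(4)); print(B.mean(0)-R@[0,-.0585])
C=onplane(p,[(197.5,152),(367.5,152.5)],.068+.3967-.2465)[:,:2]
e=R@[0,1]; cc=C.mean(0)-e*.0635; print('cover centre',cc,'TCP',np.degrees(np.arctan2(*(C[1]-C[0])[::-1])))
E
```

```text
block 0.07430978244811447
-13.135446510112876 [ 0.58543113 -0.0011095 ] [[-0.0001 -0.0001]
 [-0.0002  0.0001]
 [ 0.0003  0.    ]]
[ 0.58409668 -0.00107053]
cover centre [ 0.54734756 -0.14927015] TCP -13.359640614817502
```

Call:
{"method": "move_arm", "body": {
  "commands": [
    {"claw": -1,"travel": [3.1,0.06,0],"turn": 0},
    {"claw": -1,"travel": [3.1,0.06,0],"turn": 0},
    {"claw": -1,"travel": [3.1,0.06,0],"turn": 0},
    {"claw": -1,"travel": [3.0,0.06,0],"turn": 0},
    {"claw": -1,"travel": [2.5,0.06,0],"turn": 0}
  ]
}}

```text
time: 13.13
ee_pos: [0.5844, -0.0019, 0.3975]
tcp_rot: [-180.0, -0.0, 76.9]
wrist_force: [0.2, -0.2, -1.7]
opening: 0.0118
```

Call:
{"method": "move_arm", "body": {
  "commands": [
    {"claw": -1,"travel": [0,0,0],"turn": 0},
    {"claw": -1,"travel": [0,0,0],"turn": 0},
    {"claw": -1,"travel": [0,0,0],"turn": 0}
  ]
}}

```text
time: 13.38
ee_pos: [0.5841, -0.0043, 0.3975]
tcp_rot: [-180.0, 0.0, 76.9]
wrist_force: [0.3, -0.5, -2.6]
opening: 0.0115
```

Call:
{"method": "move_arm", "body": {
  "commands": [
    {"claw": -1,"travel": [0.44,0.03,1],"turn": 0},
    {"claw": -1,"travel": [0,0,2],"turn": 0},
    {"claw": -1,"travel": [0,0,2],"turn": 0},
    {"claw": -1,"travel": [0,0,0],"turn": 0},
    {"claw": -1,"travel": [0,0,0],"turn": 0}
  ]
}}

```text
time: 13.8
ee_pos: [0.5851, -0.0014, 0.3466]
tcp_rot: [-179.9, 0.0, 76.7]
wrist_force: [-0.8, -0.5, -1.1]
opening: 0.0117
```

```bash
python3 w.py w13.png; python3 -c "
from h import *
im=snap('scene','scene2.png'); cv2.imwrite('pics/s2.png',cv2.resize(im[110:270,180:380],None,fx=3.5,fy=3.5,interpolation=cv2.INTER_CUBIC))
"
```

```text
[ 0.5851 -0.0014  0.3466] [-1.7986e+02  3.0000e-02  7.6740e+01] 13.8
```

View pics/w13.png

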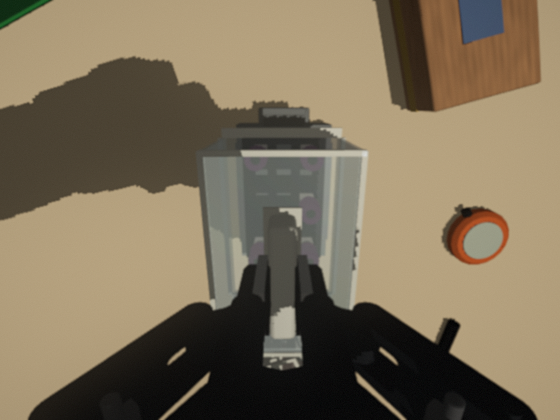

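View pics/s2.png

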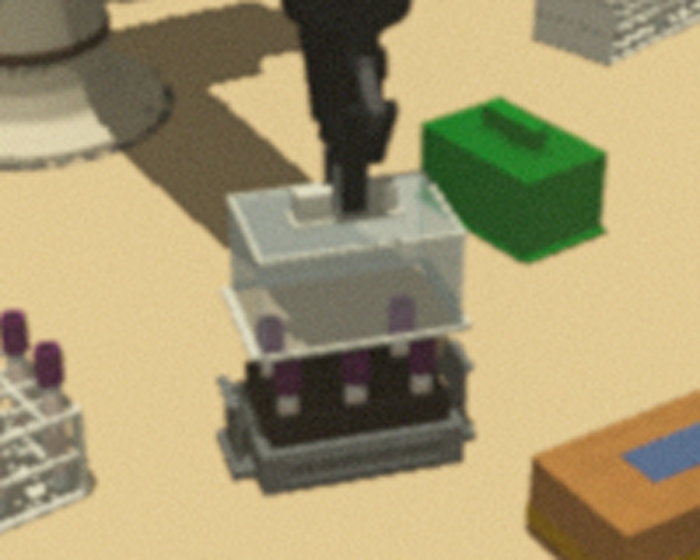

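Call:
{"method": "move_arm", "body": {
  "commands": [
    {"claw": -1,"travel": [0.1,0,1.5],"turn": 0},
    {"claw": -1,"travel": [0,0,1.5],"turn": 0},
    {"claw": -1,"travel": [0,0,1],"turn": 0},
    {"claw": -1,"travel": [0,0,0],"turn": 0},
    {"claw": -1,"travel": [0,0,0],"turn": 0}
  ]
}}

```text
time: 14.32
ee_pos: [0.5858, -0.0, 0.3082]
tcp_rot: [180.0, -0.0, 76.8]
wrist_force: [-0.4, -0.2, -0.7]
opening: 0.0116
```

Call:
{"method": "move_arm", "body": {
  "commands": [
    {"claw": -1,"travel": [0,-0.05,0.5],"turn": 0},
    {"claw": -1,"travel": [0,0,0.5],"turn": 0},
    {"claw": -1,"travel": [0,0,0.3],"turn": 0},
    {"claw": -1,"travel": [0,0,0],"turn": 0},
    {"claw": -1,"travel": [0,0,0],"turn": 0}
  ]
}}

```text
time: 14.73
ee_pos: [0.5853, 0.0002, 0.2946]
tcp_rot: [-180.0, 0.0, 76.8]
wrist_force: [0.3, 0.1, -1.7]
opening: 0.012
```

```bash
python3 w.py w14.png; python3 -c "
from h import *
im=snap('scene','scene3.png'); cv2.imwrite('pics/s3.png',cv2.resize(im[130:270,210:350],None,fx=4,fy=4,interpolation=cv2.INTER_CUBIC))
im=cv2.imread('pics/w14.png'); cv2.imwrite('pics/c14.png',cv2.resize(im[90:380,180:390],None,fx=2,fy=2,interpolation=cv2.INTER_CUBIC))
"
```

```text
[5.853e-01 2.000e-04 2.946e-01] [-1.7999e+02  1.0000e-02  7.6800e+01] 14.7333
```

View pics/c14.png

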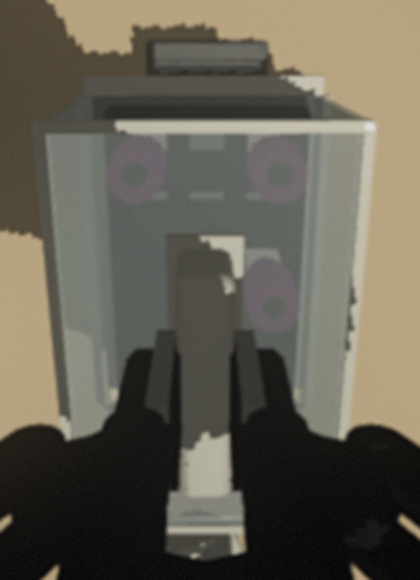

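View pics/s3.png

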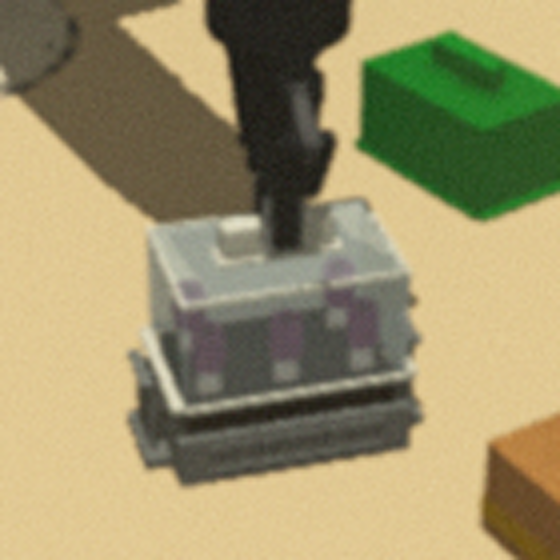

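Call:
{"method": "move_arm", "body": {
  "commands": [
    {"claw": -1,"travel": [0,0,0.3],"turn": 0},
    {"claw": -1,"travel": [0,0,0.2],"turn": 0},
    {"claw": -1,"travel": [0,0,0],"turn": 0},
    {"claw": -1,"travel": [0,0,0],"turn": 0}
  ],
  "squeeze": 110
}}

```text
time: 15.17
ee_pos: [0.5853, 0.0001, 0.2897]
tcp_rot: [180.0, 0.0, 76.8]
wrist_force: [1.2, -0.9, -0.8]
opening: 0.011
```

Call:
{"method": "move_arm", "body": {
  "commands": [
    {"claw": -1,"travel": [0,0,0.2],"turn": 0},
    {"claw": -1,"travel": [0,0,0.1],"turn": 0},
    {"claw": -1,"travel": [0,0,0],"turn": 0},
    {"claw": -1,"travel": [0,0,0],"turn": 0}
  ]
}}

```text
time: 15.5
ee_pos: [0.5854, 0.0002, 0.2872]
tcp_rot: [179.9, -0.0, 76.8]
wrist_force: [0.2, 0.1, 3.8]
opening: 0.0114
```

Call:
{"method": "move_arm", "body": {
  "commands": [
    {"claw": -1,"travel": [0,0,0.2],"turn": 0},
    {"claw": -1,"travel": [0,0,0.1],"turn": 0},
    {"claw": -1,"travel": [0,0,0],"turn": 0},
    {"claw": -1,"travel": [0,0,0],"turn": 0}
  ]
}}

```text
time: 15.83
ee_pos: [0.5855, 0.0002, 0.2848]
tcp_rot: [179.9, -0.0, 76.8]
wrist_force: [-0.4, -1.6, 8.9]
opening: 0.0116
```

Call:
{"method": "move_arm", "body": {
  "commands": [
    {"claw": -1,"travel": [0,0,0.2],"turn": 0},
    {"claw": -1,"travel": [0,0,0.1],"turn": 0},
    {"claw": -1,"travel": [0,0,0],"turn": 0},
    {"claw": -1,"travel": [0,0,0],"turn": 0}
  ]
}}

```text
time: 16.17
ee_pos: [0.5854, 0.0002, 0.2805]
tcp_rot: [180.0, 0.0, 76.8]
wrist_force: [-0.2, 0.4, -2.8]
opening: 0.0109
```

Call:
{"method": "move_arm", "body": {
  "commands": [
    {"claw": -1,"travel": [0,0,0.2],"turn": 0},
    {"claw": -1,"travel": [0,0,0.1],"turn": 0},
    {"claw": -1,"travel": [0,0,0],"turn": 0},
    {"claw": -1,"travel": [0,0,0],"turn": 0}
  ]
}}

```text
time: 16.5
ee_pos: [0.5852, 0.0003, 0.2771]
tcp_rot: [-179.9, 0.0, 76.8]
wrist_force: [0.3, -0.1, -1.9]
opening: 0.011
```

Call:
{"method": "move_arm", "body": {
  "commands": [
    {"claw": -1,"travel": [0,0,0.2],"turn": 0},
    {"claw": -1,"travel": [0,0,0],"turn": 0},
    {"claw": -1,"travel": [0,0,0],"turn": 0}
  ]
}}

```text
time: 16.75
ee_pos: [0.5851, 0.0002, 0.2767]
tcp_rot: [180.0, -0.0, 76.8]
wrist_force: [-4.5, 0.1, 7.4]
opening: 0.0116
```

Call:
{"method": "move_arm", "body": {
  "commands": [
    {"claw": -1,"travel": [0,0,0.15],"turn": 0},
    {"claw": -1,"travel": [0,0,0],"turn": 0},
    {"claw": -1,"travel": [0,0,0],"turn": 0},
    {"claw": -1,"travel": [0,0,0],"turn": 0}
  ]
}}

```text
time: 17.08
ee_pos: [0.5848, 0.0003, 0.2766]
tcp_rot: [179.9, -0.0, 76.8]
wrist_force: [-8.5, -0.4, 16.3]
opening: 0.0112
```

```bash
python3 w.py w15.png; python3 -c "
from h import *
im=snap('scene','scene4.png'); cv2.imwrite('pics/s4.png',cv2.resize(im[130:290,110:350],None,fx=3.2,fy=3.2,interpolation=cv2.INTER_CUBIC))
im=cv2.imread('pics/w15.png'); cv2.imwrite('pics/c15.png',cv2.resize(im[90:380,180:390],None,fx=2,fy=2,interpolation=cv2.INTER_CUBIC))
o=status.get_obs();print(o['wrist_force'],o['torque'])
"
```

```text
[5.848e-01 3.000e-04 2.766e-01] [ 1.7993e+02 -3.0000e-02  7.6800e+01] 17.0833
[-9.68711744  0.96291769 17.04539965] [ 0.00512666  1.82796822 -0.05387075]
```

View pics/c15.png

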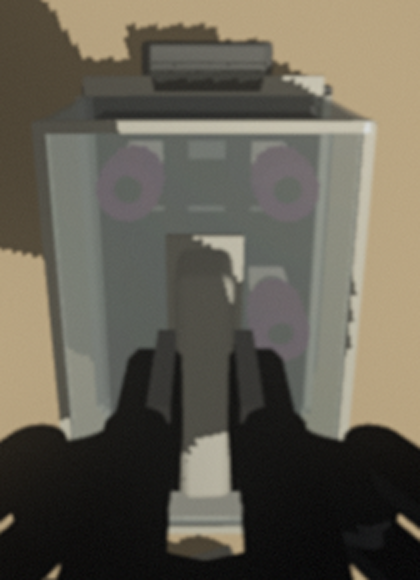

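View pics/s4.png

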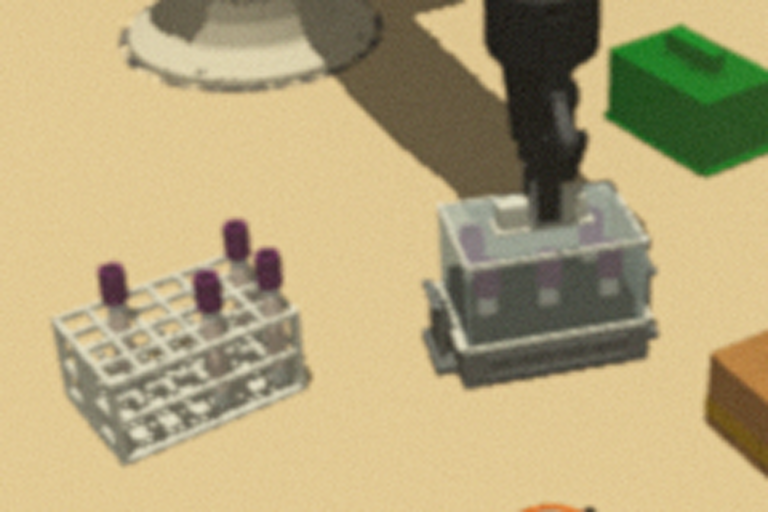

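Call:
{"method": "move_arm", "body": {
  "commands": [
    {"claw": -1,"travel": [0,0,0],"turn": 0},
    {"claw": -1,"travel": [0,0,0],"turn": 0},
    {"claw": -1,"travel": [0,0,0],"turn": 0},
    {"claw": -1,"travel": [0,0,0],"turn": 0},
    {"claw": -1,"travel": [0,0,0],"turn": 0}
  ]
}}

```text
time: 17.6
ee_pos: [0.5848, 0.0003, 0.2766]
tcp_rot: [179.9, -0.0, 76.8]
wrist_force: [-8.7, 0.5, 16.6]
opening: 0.0111
```

Call:
{"method": "move_arm", "body": {
  "commands": [
    {"claw": -1,"travel": [0,0,0],"turn": 0},
    {"claw": -1,"travel": [0,0,0],"turn": 0},
    {"claw": -1,"travel": [0,0,0],"turn": 0},
    {"claw": -1,"travel": [0,0,0],"turn": 0},
    {"claw": -1,"travel": [0,0,0],"turn": 0}
  ]
}}

```text
time: 18.02
ee_pos: [0.5848, 0.0003, 0.2766]
tcp_rot: [179.9, -0.0, 76.8]
wrist_force: [-8.6, 0.2, 17.3]
opening: 0.0113
```

Steady at about 17 N. The rim is at about 30 mm and the clips are back over it. Handing in.

```bash
python3 -c "
from h import *
bot.job_done()"
```

```text
the job is handed in; nothing more can be done
```

I moved the long tube into the white rack. I then pressed the cover onto the carrier until it snapped home, and handed the job in still holding it down. `job_done` reports no verdict, so this rests on my own readings.

- **Long tube:** I took it from the middle well of the carrier's −x row and released it in the rack hole at (−11, −33) mm. The wrist and scene pictures afterwards show it upright, level with the three tubes already there.
- **Short tubes:** Five caps are still standing in the carrier in the last scene picture.
- **Cover:**
  - **Snap:** Resistance rose to about 9 N with the rim at about 38 mm, then dropped to −2.8 N.
  - **Seat:** The rim landed at about 30 mm, worked out from the tool height. The tool is level, within about 1.5 mm of the carrier centre, and turned to match the carrier's yaw.
  - **Clips:** I judged both clips back from the force drop and the height. The pictures are too coarse to measure the clip angles.
- **Final push:** It held steady at about 17 N downward for the last second of moves, at 18.0 s on the clock.
- **Disagreement:** About 9 N of sideways force (along world x) built up with the push and was still there at the end. I left it because the position stayed constant.
- **Bystanders:** The arm never went near the glove box, timer or marker. I did not measure their final positions.

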